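# Fetch the bottle from the back of the bay and clamp it

### The job

The white bottle with the blue cap stands at the back of the bottle bay, behind the amber bottle. First lift the amber bottle out and stand it on the blue mat, then take out the white bottle and stand it between the open jaws of the bottle clamp. Let go of it and slide the clamp's moving jaw up until the bottle is snug between both jaws; handle the glass gently, keep the bottles upright and leave the yellow-capped bottle alone.

Things in the scene. Friction and masses are not known exactly. Their poses are not given: they have to be found in the camera images.
- amber_bottle: amber round reagent bottle with a black cap, 64 mm in diameter, 135 mm tall to the top of the cap; side straight from its foot to about 90 mm, then a shoulder that cannot be gripped. Origin at the centre of its underside, z up. 0.2 to 0.45 kg. Starts at the front of the bay.
- white_bottle: white round reagent bottle with a blue cap, 60 mm in diameter, 120 mm tall to the top of the cap; side straight from its foot to about 80 mm, then a shoulder that cannot be gripped. Origin at the centre of its underside, z up. 0.2 to 0.4 kg. Starts in the rear place of the bay, about 6 mm behind the amber bottle.
- bay: fixed white three-sided bottle bay, open towards the robot. Origin at bench level; x points from the open front to the back wall, z up. Pale base plate 4 mm thick, x -85 to +100 mm, 92 mm wide. Side walls (78 mm apart, x -5 to +100 mm) and back wall (inner face x +94 mm) reach z 101 mm. Rear bottle's centre near x +20 mm (44 mm free behind, 9 mm each side), front one's near x -48 mm.
- mat: fixed square blue mat, 120 x 120 mm, 4 mm thick, lying on the bench between the bay and the robot; origin at its centre at bench level, x and y along its sides.
- clamp: fixed grey bottle clamp. Origin at bench level; x across it, y along the slide, z up. Base plate 124 mm wide, y -140 to +90 mm, top at z 8 mm; a low steel rail (to z 15 mm) along each long side, 100 mm clear between. Fixed jaw at the +y end, face at y +75 mm; black rubber jaw faces 74 mm wide, jaws reach z 75 mm.
- clamp_seat (a point): point on the clamp's base plate, 45 mm from the fixed jaw's face towards the moving jaw, half way across; axes as the clamp's.
- jaw (a joint): travel of the moving jaw along the clamp's +y, towards the fixed jaw, m, 0 to 0.085. The gap between the jaw faces is 0.120 minus this, so the white bottle is snug at about 0.060. Starts between 0 and 0.015. Slides stiffly (about 2.5 N; up to some 10 N as it starts to push the bottle along to the fixed jaw) and stays where it is left.
- jaw_grip (a point): point in the moving jaw's upright black grip (24 mm across the slide, 16 mm along it), 14 mm below its top; the grip stands up from z = 30 mm to z = 102 mm, 65 mm behind the moving jaw's face; axes as the clamp's.
- yellow_bottle: white reagent bottle with a yellow cap, 68 mm in diameter, 150 mm tall, standing behind the balance; not part of the job. Origin at the centre of its underside.

How it is judged (in metres and radians):
On the way, in this order (a step that is already met when the one before it is completed fails the run):
1. the amber bottle stands upright on the mat and has been let go (x of amber_bottle in the frame of mat between -0.06 and 0.06 m and y of amber_bottle in the frame of mat between -0.06 and 0.06 m and height (world z) of amber_bottle below 0.008 m and angle between amber_bottle's own z axis and vertical below 0.1 rad and contact force between the fingers and amber_bottle below 0.1 N), for 0.2 s.
2. the white bottle stands upright between the jaws of the clamp and has been let go (x of white_bottle in the frame of clamp between -0.022 and 0.022 m and y of white_bottle in the frame of clamp between -0.025 and 0.05 m and height (world z) of white_bottle below 0.012 m and angle between white_bottle's own z axis and vertical below 0.1 rad and contact force between the fingers and white_bottle below 0.1 N), for 0.2 s.
At the end, for the whole second after the job is handed in: Amber bottle upright on the mat (centre over it, tilt under 0.1 rad). White bottle upright on the clamp base, within 22 mm of mid-width, 25 to 35 mm from the fixed jaw face, tilt under 0.06 rad; gap between the jaws under 63 mm. Both at rest (x of amber_bottle in the frame of mat between -0.06 and 0.06 m and y of amber_bottle in the frame of mat between -0.06 and 0.06 m and height (world z) of amber_bottle below 0.008 m and angle between amber_bottle's own z axis and vertical below 0.1 rad and x of white_bottle in the frame of clamp between -0.022 and 0.022 m and y of white_bottle in the frame of clamp between 0.04 and 0.05 m and height (world z) of white_bottle below 0.012 m and angle between white_bottle's own z axis and vertical below 0.06 rad and value of joint jaw above 0.057 m and linear speed of each of white_bottle, amber_bottle below 0.02 m/s); the robot touches nothing.
It fails at once if the amber bottle is tipped over (more than 0.5 rad) (angle between amber_bottle's own z axis and vertical above 0.5 rad).
It fails at once if the white bottle is tipped over (more than 0.5 rad) (angle between white_bottle's own z axis and vertical above 0.5 rad).
It fails at once if the white bottle is slammed down on the clamp or squeezed hard by its jaws (more than 60 N) (contact force between white_bottle and clamp above 60 N).
It fails at once if the amber bottle is slammed down on the mat (more than 60 N) (contact force between amber_bottle and mat above 60 N).
It fails at once if the yellow-capped bottle is moved more than 30 mm (distance of yellow_bottle from where it was at the start of the episode above 0.03 m).
It also fails if it takes over 69 s, if anything falls off the work surface, if the arm or the gripper's body presses on something with over 40 N, if the wrist force passes 120 N, or if a joint passes its speed limit or range.

### The arm

A 6-joint arm with a two-finger parallel gripper is mounted at the origin on a cart in front of the work surface, level with it; the furniture and walls round the work are solid. World frame = base frame: x ahead of the robot, y to its left, z up, the work surface at z = 0. Lengths are in mm, angles in rad, forces in N, time in s.
With the tool pointing down it reaches from about 375 to 900 mm from the base axis. Payload 3.1 kg.
Tool frame: the origin (TCP) lies midway between the tips of the shut fingers; the grasp point (between the pads) lies 19 mm behind it (bot.tcp_to_grasp is the distance from the TCP to the grasp point, in mm); z points along the fingers, y is the line along which they close (so a half turn about z gives the same grasp; the last joint's range is limited). The gripper opens to 87 mm and grips with 3 to 60 N. Pads are 19 mm wide; open, the fingers measure 117 mm over their backs; the gripper's body (75 mm by 190 mm) begins 51 mm behind the grasp point.
Start: joints at [-1.347, 0.527, 1.433, -0, 1.181, -0.178], TCP at [245.017, -574.946, 222.548] pointing down, gripper open.
Joint ranges: [-3.08, 3.08], [-0.75, 2.2], [0.22, 2.44], [-1.43, 4.57], [0, 2.65], [-2.85, 2.85]. Speed limits (rad/s): [2.79, 2.79, 3.14, 3.14, 3.14, 3.14].

### API

Orientations are given as [roll, pitch, yaw] about the fixed x, y, z axes, in that order (R = Rz(yaw) Ry(pitch) Rx(roll)).
In Python, from bench import observe, vision, job, bot gives the robot as it stands.
- The arm moves only by the tool apply_moves, never from a script. Its argument "motion" is a list of rows, each an object with "slide": the shift along the tool's x, y, z in m, a list of three; "yaw": the turn about the tool's z in rad; "jaw": the finger opening in m, from 0 to 0.087. A call has exactly 5 rows; each row is the pose to reach, as a shift and turn from the pose commanded when the call began, along the tool's axes at that moment; what a row does not reach only later rows make up. A row lasts 1/12 s, in which the tool goes at most 41.7 mm and 7.16 degrees, less where a joint would pass 70% of its speed; a pose out of reach is approached as far as the arm can. A call with a gripper value outside its range is refused whole. The fingers move at their own pace and stop on an object; "squeeze" is the grip in N (left out, the last holds). Time passes only in rows, so rows that repeat a pose let the fingers close, or fill a call up. It gives the time, the measured TCP pose, the force, the opening and the grip force at its end, in the units of the state.
- observe(): the state, without advancing time (a new reading comes with each control period).
- vision.snapshot(name): name is "scene" or "top" or "wrist"; returns a dict with "pixels" (400x640x3 uint8, red, green, blue), "camera_matrix" (3x3 intrinsics, pixels), "R" (3x3) and "t" (3): a world point X has camera coordinates R X + t; the wrist camera has in their place "T_tool_cam" (4x4, takes a point from camera to tool coordinates, whose origin is the TCP and whose axes are the flange's). Camera axes: x right, y down, z forward; pixel columns grow to the right and rows downward; lengths in mm; the calibration is good to about 2 mm. A picture is of the moment at which its call begins: read the wrist's pose just before it. There is no depth.
- job.job_done(): hands the job in; it is judged then, once.
The state is a dict: "clock": time; "joints": joint angles; "qd": joint speeds; "effort": joint torques, N m; "position": TCP position; "tool_rot": TCP orientation; "contact_force": force on the tool from outside, world axes, zero at the start; "ft_torque": the same for the moment, N m; "width": finger opening in mm; "gripper_force": force on a finger pad.
Only numpy, scipy, OpenCV 4.12 (cv2) and the standard library are available. Lean on these libraries where they do the work, as an engineer would, in place of code of your own. Each camera call takes 0.05 s, during which the arm holds its last target. There are 200 camera calls.

## Working session

There is one attempt and no reset: what is moved stays moved. The work goes in short steps, Python scripts to look and compute and a tool call to move; the robot and the scene stay as the last step left them, time stands still between calls to the robot, and variables do not carry over. Pictures are saved under pics/ and viewed, at most 10 in all, crops included, and the job is handed in when it is done.

Besides the shell and the picture viewer there is one more tool, called after ">>>" as name(argument=value, ...), one argument or row to a line, values as JSON. apply_moves: Moves the arm, as the interface text tells. Its arguments: {"type":"object","properties":{"motion":{"type":"array","items":{"type":"object","properties":{"slide":{"type":"array","items":{"type":"number"}},"yaw":{"type":"number"},"jaw":{"type":"number"}}}},"squeeze":{"type":"number"}},"required":["motion"]}

```bash
mkdir -p pics; ls; python3 - <<'E'
from bench import observe, vision, job, bot
import cv2,numpy as np
print(observe())
for n in("top","scene"):
    s=vision.snapshot(n); cv2.imwrite(f"pics/{n}0.png",s["pixels"][:,:,::-1]); np.savez(f"pics/{n}0.npz",**s)
    print(n,s["camera_matrix"],s["R"],s["t"])
E
```

```text
pics
{'clock': 0.0, 'joints': array([-1.34648848e+00,  5.28460068e-01,  1.43390349e+00, -2.46760271e-05,
        1.18137161e+00, -1.78502666e-01]), 'qd': array([-0.00074467, -0.00033733, -0.00050311, -0.00102379, -0.00258271,
       -0.00095838]), 'effort': array([ 7.88881425e-04, -4.40038562e+01, -1.76591635e+01,  6.33549294e-02,
        5.82338660e-02, -1.58999601e-04]), 'position': array([ 244.85792356, -574.24748231,  221.57499283]), 'tool_rot': array([-3.13948013e+00, -3.57970992e-04,  4.02819530e-01]), 'contact_force': array([0.13421824, 0.68666251, 0.65605855]), 'ft_torque': array([-4.83231562e-05, -2.68147397e-02,  9.98748240e-03]), 'gripper_force': 0.0, 'width': 87.21120420833076}
top [[510.14711892   0.         320.57899335]
 [  0.         510.14711892 199.89992126]
 [  0.           0.           1.        ]] [[-0.00169164 -0.99998177 -0.00579558]
 [-0.99699451  0.00213542 -0.07744274]
 [ 0.07745371  0.00564716 -0.99697996]] [ -40.6117132   547.2708032  1673.22082356]
scene [[468.4653572    0.         325.1966149 ]
 [  0.         468.4653572  202.55943796]
 [  0.           0.           1.        ]] [[-5.61824766e-01 -8.27256256e-01 -1.33929992e-04]
 [-5.42160511e-01  3.68326441e-01 -7.55246723e-01]
 [ 6.24831907e-01 -4.24243702e-01 -6.55440592e-01]] [253.55205195 356.74526397 890.63406021]
```

View pics/top0.png

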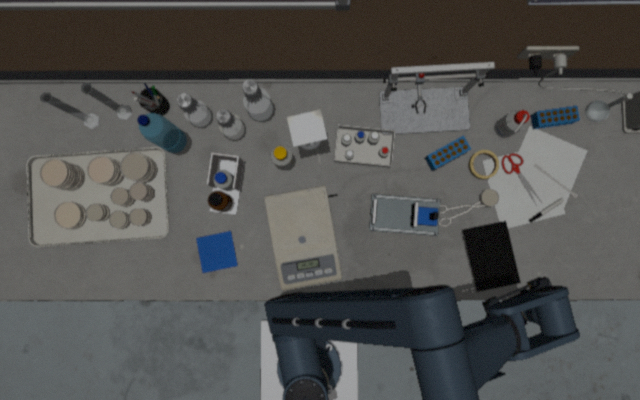

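View pics/scene0.png

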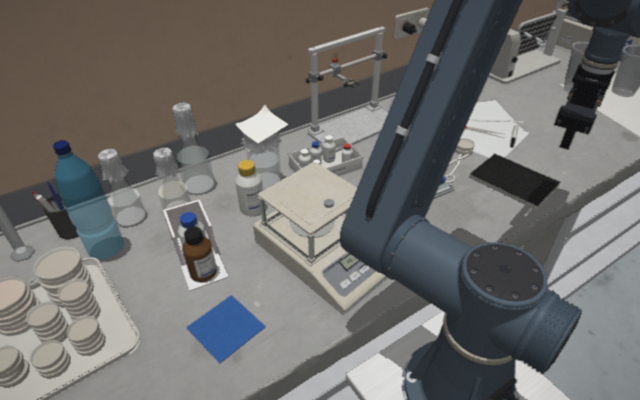

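```bash
python3 - <<'E'
import cv2,numpy as np
im=cv2.imread("pics/top0.png")
a=cv2.resize(im[140:280,180:280],None,fx=4,fy=4,interpolation=cv2.INTER_CUBIC)
b=cv2.resize(im[180:250,360:450],None,fx=4.4,fy=4.4,interpolation=cv2.INTER_CUBIC)
c=np.zeros((600,800,3),np.uint8);c[:560,:400]=a;c[:308,402:402+396]=b
cv2.imwrite("pics/crop1.png",c)
E
```

```text
(no output)
```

View pics/crop1.png

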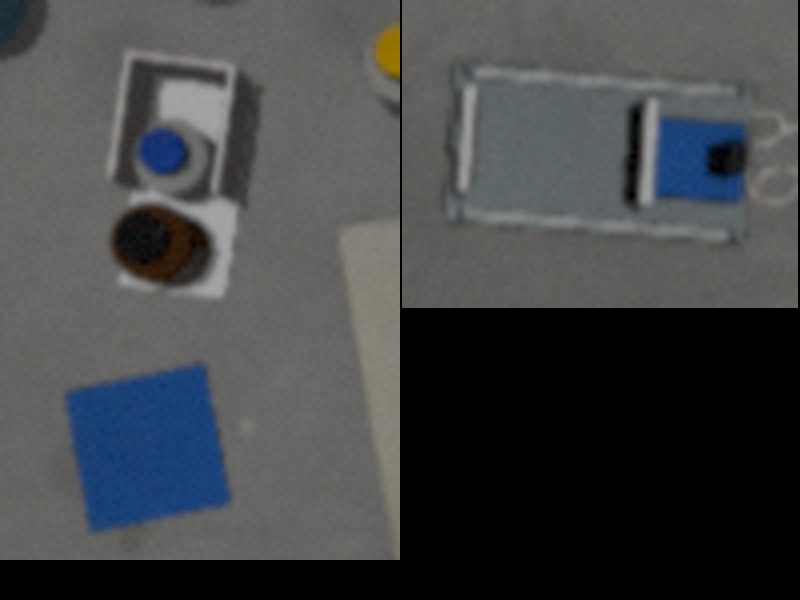

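```bash
cat > h.py <<'E'
import numpy as np
def load(n): return dict(np.load(f"pics/{n}.npz"))
def px2w(s,u,v,z):
    R,t,K=s["R"],s["t"],s["camera_matrix"]
    d=R.T@np.linalg.inv(K)@[u,v,1]; c=-R.T@t
    return (c+d*(z-c[2])/d[2]).round(1)
E
python3 - <<'E'
from h import *
s=load("top0")
A=lambda x,y,z:px2w(s,180-.37+x/4,140-.37+y/4,z)
B=lambda x,y,z:px2w(s,360-.39+(x-402)/4.4,180-.39+y/4.4,z)
m=np.array([A(*p,4) for p in[(66,394),(205,367),(230,503),(92,530)]]);print("mat",m.mean(0),m)
print("amber",A(143,238,135),"white",A(163,150,120))
print("bayfront",A(120,287,4),A(224,296,4),"walltop back",A(127,53,101),A(235,65,101),"front",A(110,178,101),A(215,190,101))
print("fixed",B(476,86,75),B(468,191,75),"mov",B(640,98,75),B(630,204,75),"movwhite",B(655,100,75),B(648,205,75),"grip",B(728,158,102))
print("base",B(455,64,8),B(449,216,8),B(757,88,8),B(746,241,8))
print("yellow",px2w(s,281,154,150))
print("balance dish",px2w(s,275,290,30),px2w(s,267,196,150),px2w(s,327,187,150))
E
```

```text
mat [376.05 304.95   4.  ] [[421.3 374.3   4. ]
 [443.6 258.4   4. ]
 [330.7 236.3   4. ]
 [308.6 350.8   4. ]]
amber [541.4 284.  135. ] white [611.9 272.4 120. ]
bayfront [510.7 330.5   4. ] [503.  243.2   4. ] walltop back [692.2 306.1 101. ] [682.3 219.7 101. ] front [592.  318.1 101. ] [582.2 234.5 101. ]
fixed [ 545.  -221.4   75. ] [ 468.4 -214.9   75. ] mov [ 536. -341.   75.] [ 458.7 -332.5   75. ] movwhite [ 534.5 -351.9   75. ] [ 458.  -345.5   75. ] grip [ 490.8 -398.4  102. ]
base [ 567.1 -212.6    8. ] [ 451.6 -207.     8. ] [ 548.3 -441.7    8. ] [ 432.4 -431.1    8. ]
yellow [679.7  79.7 150. ]
balance dish [252.1 107.4  30. ] [549.5 122.2 150. ] [576.9 -62.2 150. ]
```

>>> apply_moves(
  motion=[
    {"slide":[0.024,-0.027,-0.008]},
    {"slide":[0.048,-0.054,-0.016]},
    {"slide":[0.072,-0.081,-0.024]},
    {"slide":[0.096,-0.108,-0.032]},
    {"slide":[0.12,-0.135,-0.04]},
  ],
  squeeze=20,
)

```text
validation failed for argument at $.mo...
```

>>> apply_moves(
  motion=[
    {"slide":[0.024,-0.027,-0.008]},
    {"slide":[0.048,-0.054,-0.016]},
    {"slide":[0.072,-0.081,-0.024]},
    {"slide":[0.096,-0.108,-0.032]},
    {"slide":[0.12,-0.135,-0.04]},
  ],
)

```text
validation failed for argument at $.mo...
```

>>> apply_moves(
  motion=[
    {"slide":[0.024,-0.027,-0.008],"yaw":0,"jaw":0.087},
    {"slide":[0.048,-0.054,-0.016],"yaw":0,"jaw":0.087},
    {"slide":[0.072,-0.081,-0.024],"yaw":0,"jaw":0.087},
    {"slide":[0.096,-0.108,-0.032],"yaw":0,"jaw":0.087},
    {"slide":[0.12,-0.135,-0.04],"yaw":0,"jaw":0.087},
  ],
  squeeze=20,
)

```text
clock: 0.52
position: [302.5, -401.8, 262.3]
tool_rot: [-3.14, -0.0, 0.402]
contact_force: [0.4, -0.2, 1.0]
width: 86.8
gripper_force: 0.0
```

>>> apply_moves(
  motion=[
    {"slide":[0.024,-0.027,-0.008],"yaw":0,"jaw":0.087},
    {"slide":[0.048,-0.054,-0.016],"yaw":0,"jaw":0.087},
    {"slide":[0.072,-0.081,-0.024],"yaw":0,"jaw":0.087},
    {"slide":[0.096,-0.108,-0.032],"yaw":0,"jaw":0.087},
    {"slide":[0.12,-0.135,-0.04],"yaw":0,"jaw":0.087},
  ],
)

```text
clock: 0.93
position: [359.9, -230.5, 302.7]
tool_rot: [-3.141, 0.0, 0.402]
contact_force: [1.6, 0.9, 0.6]
width: 87.0
gripper_force: 0.0
```

>>> apply_moves(
  motion=[
    {"slide":[0.024,-0.027,0],"yaw":0,"jaw":0.087},
    {"slide":[0.048,-0.054,0],"yaw":0,"jaw":0.087},
    {"slide":[0.072,-0.081,0],"yaw":0,"jaw":0.087},
    {"slide":[0.096,-0.108,0],"yaw":0,"jaw":0.087},
    {"slide":[0.12,-0.135,0],"yaw":0,"jaw":0.087},
  ],
)

```text
clock: 1.35
position: [417.3, -59.4, 302.5]
tool_rot: [-3.141, 0.0, 0.403]
contact_force: [0.2, -0.6, 0.1]
width: 87.1
gripper_force: 0.0
```

>>> apply_moves(
  motion=[
    {"slide":[0.024,-0.027,0],"yaw":0,"jaw":0.087},
    {"slide":[0.048,-0.054,0],"yaw":0,"jaw":0.087},
    {"slide":[0.072,-0.081,0],"yaw":0,"jaw":0.087},
    {"slide":[0.096,-0.108,0],"yaw":0,"jaw":0.087},
    {"slide":[0.12,-0.135,0],"yaw":0,"jaw":0.087},
  ],
)

```text
clock: 1.77
position: [474.8, 111.9, 302.3]
tool_rot: [-3.141, 0.001, 0.403]
contact_force: [0.7, -0.9, 0.1]
width: 87.1
gripper_force: 0.0
```

>>> apply_moves(
  motion=[
    {"slide":[0.024,-0.027,0],"yaw":0.1,"jaw":0.087},
    {"slide":[0.048,-0.054,0],"yaw":0.2,"jaw":0.087},
    {"slide":[0.072,-0.081,0],"yaw":0.3,"jaw":0.087},
    {"slide":[0.096,-0.108,0],"yaw":0.4,"jaw":0.087},
    {"slide":[0.12,-0.135,0],"yaw":0.5,"jaw":0.087},
  ],
)

```text
clock: 2.18
position: [532.2, 283.0, 302.0]
tool_rot: [3.141, 0.001, -0.102]
contact_force: [0.2, -1.2, 0.2]
width: 87.1
gripper_force: 0.0
```

```bash
python3 - <<'E'
from bench import observe, vision
import cv2,numpy as np
o=observe(); s=vision.snapshot("wrist"); cv2.imwrite("pics/w1.png",s["pixels"][:,:,::-1])
np.savez("pics/w1.npz",pos=o["position"],rpy=o["tool_rot"],K=s["camera_matrix"],T=s["T_tool_cam"])
print(s["T_tool_cam"],o["position"],o["tool_rot"])
E
```

```text
[[ 9.43057484e-04 -9.63515541e-01 -2.67650731e-01  7.36467183e+01]
 [ 9.99999106e-01  6.54937086e-04  1.16575277e-03  4.07367882e-01]
 [-9.47926517e-04 -2.67651591e-01  9.63515297e-01 -1.62265243e+02]
 [ 0.00000000e+00  0.00000000e+00  0.00000000e+00  1.00000000e+00]] [532.24375131 283.02479369 302.00456527] [ 3.14098174e+00  1.02417042e-03 -1.01776686e-01]
```

View pics/w1.png

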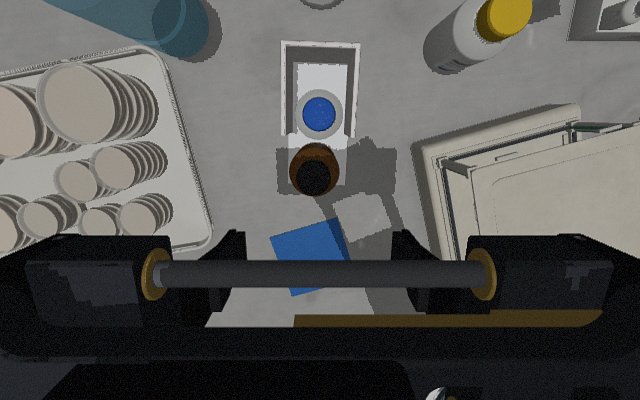

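```bash
cat >> h.py <<'E'
from scipy.spatial.transform import Rotation as Ro
def wpx(n,u,v,z):
    d=np.load(f"pics/{n}.npz"); Rw=Ro.from_euler("xyz",d["rpy"]).as_matrix(); T=d["T"]
    c=Rw@T[:3,3]+d["pos"]; r=Rw@T[:3,:3]@np.linalg.inv(d["K"])@[u,v,1]
    return (c+r*(z-c[2])/r[2]).round(1)
def rel(x,y,z):
    from bench import observe
    o=observe(); print("slide mm",(Ro.from_euler("xyz",o["tool_rot"]).as_matrix().T@(np.array([x,y,z])-o["position"])).round(1),"yaw",o["tool_rot"][2].round(3))
E
python3 - <<'E'
from h import *
for n,a in dict(amber=(315.5,178,139),white=(319,114,124),walls_l=(281,40,101),walls_r=(360,43,101),wfl=(285,130,101),wfr=(354,137,101),yellow=(504,18,150)).items(): print(n,wpx("w1",*a))
rel(541,284,74)
E
```

```text
amber [542.1 284.5 139. ]
white [610.6 273.6 124. ]
walls_l [693.8 307.6 101. ]
walls_r [682.  220.3 101. ]
wfl [596.7 316.  101. ]
wfr [580.1 234.  101. ]
yellow [679.4  90.7 150. ]
slide mm [  6.4   6.1 227.9] yaw -0.103
```

```bash
python3 - <<'E'
from h import *
from bench import observe
o=observe();print(o["position"],o["tool_rot"],o["clock"]);rel(541.5,284.3,74)
R=Ro.from_euler("xyz",o["tool_rot"]).as_matrix();print(R.round(3))
E
```

```text
[534.60382002 289.27893073 301.88991335] [-3.13484016e+00 -2.14441959e-03 -1.02757571e-01] 2.2333
slide mm [  6.9   5.8 227.9] yaw -0.103
[[ 0.995 -0.103  0.003]
 [-0.103 -0.995  0.006]
 [ 0.002 -0.007 -1.   ]]
```

>>> apply_moves(
  motion=[
    {"slide":[0.007,0.005,0.025],"yaw":0,"jaw":0.087},
    {"slide":[0.007,0.005,0.05],"yaw":0,"jaw":0.087},
    {"slide":[0.007,0.005,0.075],"yaw":0,"jaw":0.087},
    {"slide":[0.007,0.005,0.09],"yaw":0,"jaw":0.087},
    {"slide":[0.007,0.005,0.09],"yaw":0,"jaw":0.087},
  ],
)

```text
clock: 2.65
position: [535.8, 274.4, 208.1]
tool_rot: [3.138, 0.009, -0.097]
contact_force: [-0.4, -0.1, -0.9]
width: 87.1
gripper_force: 0.0
```

```bash
python3 -c "
from h import *
rel(541.7,284.3,74)"
```

```text
slide mm [  6.2 -10.9 134. ] yaw -0.097
```

>>> apply_moves(
  motion=[
    {"slide":[0,0,0],"yaw":0,"jaw":0.087},
    {"slide":[0,0,0],"yaw":0,"jaw":0.087},
    {"slide":[0,0,0],"yaw":0,"jaw":0.087},
    {"slide":[0,0,0],"yaw":0,"jaw":0.087},
    {"slide":[0,0,0],"yaw":0,"jaw":0.087},
  ],
)

```text
clock: 3.07
position: [539.5, 275.7, 213.8]
tool_rot: [-3.141, -0.002, -0.097]
contact_force: [0.4, 0.2, -0.5]
width: 86.8
gripper_force: 0.0
```

```bash
python3 -c "
from h import *
rel(541.7,284.3,74)"
```

```text
slide mm [  1.1  -8.6 139.8] yaw -0.097
```

>>> apply_moves(
  motion=[
    {"slide":[0.001,-0.003,0.01],"yaw":0,"jaw":0.087},
    {"slide":[0.002,-0.006,0.025],"yaw":0,"jaw":0.087},
    {"slide":[0.002,-0.008,0.038],"yaw":0,"jaw":0.087},
    {"slide":[0.002,-0.008,0.046],"yaw":0,"jaw":0.087},
    {"slide":[0.002,-0.008,0.05],"yaw":0,"jaw":0.087},
  ],
)

```text
clock: 3.48
position: [540.7, 283.2, 160.8]
tool_rot: [3.141, 0.003, -0.097]
contact_force: [-0.7, -0.7, -0.2]
width: 86.8
gripper_force: 0.0
```

>>> apply_moves(
  motion=[
    {"slide":[0,0,0.002],"yaw":0,"jaw":0.087},
    {"slide":[0,0,0.004],"yaw":0,"jaw":0.087},
    {"slide":[0,0,0.004],"yaw":0,"jaw":0.087},
    {"slide":[0,0,0.004],"yaw":0,"jaw":0.087},
    {"slide":[0,0,0.004],"yaw":0,"jaw":0.087},
  ],
)

```text
clock: 3.9
position: [542.1, 283.4, 159.2]
tool_rot: [-3.141, -0.001, -0.097]
contact_force: [-0.6, -0.6, -0.0]
width: 86.9
gripper_force: 0.0
```

```bash
python3 -c "
from h import *
rel(541.7,284.3,74)"
```

```text
slide mm [-0.5 -0.8 85.2] yaw -0.097
```

>>> apply_moves(
  motion=[
    {"slide":[0,-0.001,0.007],"yaw":0,"jaw":0.087},
    {"slide":[0,-0.001,0.019],"yaw":0,"jaw":0.087},
    {"slide":[0,-0.001,0.031],"yaw":0,"jaw":0.087},
    {"slide":[0,-0.001,0.043],"yaw":0,"jaw":0.087},
    {"slide":[0,-0.001,0.053],"yaw":0,"jaw":0.087},
  ],
)

```text
clock: 4.32
position: [541.2, 284.1, 103.9]
tool_rot: [3.141, 0.001, -0.097]
contact_force: [-0.5, 0.9, 0.1]
width: 86.8
gripper_force: 0.0
```

>>> apply_moves(
  motion=[
    {"slide":[0,0,0.01],"yaw":0,"jaw":0.087},
    {"slide":[0,0,0.019],"yaw":0,"jaw":0.087},
    {"slide":[0,0,0.026],"yaw":0,"jaw":0.087},
    {"slide":[0,0,0.03],"yaw":0,"jaw":0.087},
    {"slide":[0,0,0.032],"yaw":0,"jaw":0.087},
  ],
)

```text
clock: 4.73
position: [541.5, 284.2, 72.7]
tool_rot: [3.141, 0.001, -0.097]
contact_force: [-0.0, 0.3, 0.1]
width: 87.0
gripper_force: 0.0
```

>>> apply_moves(
  motion=[
    {"slide":[0,0,0],"yaw":0,"jaw":0.083},
    {"slide":[0,0,0],"yaw":0,"jaw":0.079},
    {"slide":[0,0,0],"yaw":0,"jaw":0.075},
    {"slide":[0,0,0],"yaw":0,"jaw":0.072},
    {"slide":[0,0,0],"yaw":0,"jaw":0.069},
  ],
)

```text
clock: 5.15
position: [542.1, 284.4, 74.1]
tool_rot: [-3.141, -0.001, -0.097]
contact_force: [0.1, -1.3, 0.0]
width: 72.2
gripper_force: 0.0
```

>>> apply_moves(
  motion=[
    {"slide":[0,0,0],"yaw":0,"jaw":0.067},
    {"slide":[0,0,0],"yaw":0,"jaw":0.065},
    {"slide":[0,0,0],"yaw":0,"jaw":0.063},
    {"slide":[0,0,0],"yaw":0,"jaw":0.06},
    {"slide":[0,0,0],"yaw":0,"jaw":0.055},
  ],
)

```text
clock: 5.57
position: [542.6, 285.4, 74.3]
tool_rot: [-3.139, -0.002, -0.098]
contact_force: [-0.2, 5.8, 4.7]
width: 63.7
gripper_force: 20.0
```

>>> apply_moves(
  motion=[
    {"slide":[0,0,0],"yaw":0,"jaw":0.05},
    {"slide":[0,0,0],"yaw":0,"jaw":0.05},
    {"slide":[0,0,0],"yaw":0,"jaw":0.05},
    {"slide":[0,0,0],"yaw":0,"jaw":0.05},
    {"slide":[0,0,0],"yaw":0,"jaw":0.05},
  ],
  squeeze=25,
)

```text
clock: 5.98
position: [542.6, 285.4, 74.3]
tool_rot: [-3.139, -0.002, -0.098]
contact_force: [-0.5, 5.3, 4.4]
width: 63.5
gripper_force: 25.0
```

>>> apply_moves(
  motion=[
    {"slide":[0,0,-0.003],"yaw":0,"jaw":0.05},
    {"slide":[0,0,-0.009],"yaw":0,"jaw":0.05},
    {"slide":[0,0,-0.017],"yaw":0,"jaw":0.05},
    {"slide":[0,0,-0.023],"yaw":0,"jaw":0.05},
    {"slide":[0,0,-0.026],"yaw":0,"jaw":0.05},
  ],
)

```text
clock: 6.4
position: [542.0, 283.9, 100.3]
tool_rot: [3.141, -0.001, -0.097]
contact_force: [0.8, 0.0, -3.7]
width: 63.5
gripper_force: 25.0
```

>>> apply_moves(
  motion=[
    {"slide":[-0.005,0,0],"yaw":0,"jaw":0.05},
    {"slide":[-0.015,0,0],"yaw":0,"jaw":0.05},
    {"slide":[-0.03,-0.001,0],"yaw":0,"jaw":0.05},
    {"slide":[-0.05,-0.001,0],"yaw":0,"jaw":0.05},
    {"slide":[-0.07,-0.001,0],"yaw":0,"jaw":0.05},
  ],
)

```text
clock: 6.82
position: [470.1, 291.9, 99.2]
tool_rot: [3.141, 0.002, -0.097]
contact_force: [0.4, 0.2, -5.0]
width: 63.4
gripper_force: 25.0
```

>>> apply_moves(
  motion=[
    {"slide":[-0.02,0,0],"yaw":0,"jaw":0.05},
    {"slide":[-0.04,0,0],"yaw":0,"jaw":0.05},
    {"slide":[-0.06,-0.001,0],"yaw":0,"jaw":0.05},
    {"slide":[-0.075,-0.001,0],"yaw":0,"jaw":0.05},
    {"slide":[-0.085,-0.002,0],"yaw":0,"jaw":0.05},
  ],
)

```text
clock: 7.23
position: [383.8, 301.7, 99.3]
tool_rot: [3.139, 0.004, -0.096]
contact_force: [-1.6, -0.6, -4.8]
width: 63.4
gripper_force: 25.0
```

>>> apply_moves(
  motion=[
    {"slide":[-0.006,0,0],"yaw":0,"jaw":0.05},
    {"slide":[-0.01,0,0],"yaw":0,"jaw":0.05},
    {"slide":[-0.012,0,0.002],"yaw":0,"jaw":0.05},
    {"slide":[-0.012,0,0.005],"yaw":0,"jaw":0.05},
    {"slide":[-0.012,0,0.009],"yaw":0,"jaw":0.05},
  ],
)

```text
clock: 7.65
position: [377.0, 303.8, 90.5]
tool_rot: [-3.141, -0.002, -0.098]
contact_force: [0.8, 1.0, -3.9]
width: 63.3
gripper_force: 25.0
```

>>> apply_moves(
  motion=[
    {"slide":[0,0,0.003],"yaw":0,"jaw":0.05},
    {"slide":[0,0,0.006],"yaw":0,"jaw":0.05},
    {"slide":[0,0,0.009],"yaw":0,"jaw":0.05},
    {"slide":[0,0,0.0115],"yaw":0,"jaw":0.05},
    {"slide":[0,0,0.0135],"yaw":0,"jaw":0.05},
  ],
)

```text
clock: 8.07
position: [375.9, 303.4, 76.6]
tool_rot: [3.141, 0.0, -0.097]
contact_force: [0.3, 1.1, -4.0]
width: 63.6
gripper_force: 25.0
```

>>> apply_moves(
  motion=[
    {"slide":[0,0,0.001],"yaw":0,"jaw":0.05},
    {"slide":[0,0,0.0015],"yaw":0,"jaw":0.05},
    {"slide":[0,0,0.002],"yaw":0,"jaw":0.05},
    {"slide":[0,0,0.0025],"yaw":0,"jaw":0.05},
    {"slide":[0,0,0.003],"yaw":0,"jaw":0.05},
  ],
)

```text
clock: 8.48
position: [376.0, 303.6, 74.2]
tool_rot: [-3.141, -0.0, -0.097]
contact_force: [-0.4, 0.3, 1.3]
width: 63.5
gripper_force: 25.0
```

>>> apply_moves(
  motion=[
    {"slide":[0,0,0],"yaw":0,"jaw":0.065},
    {"slide":[0,0,0],"yaw":0,"jaw":0.07},
    {"slide":[0,0,0],"yaw":0,"jaw":0.076},
    {"slide":[0,0,0],"yaw":0,"jaw":0.082},
    {"slide":[0,0,0],"yaw":0,"jaw":0.087},
  ],
)

```text
clock: 8.9
position: [376.1, 303.6, 74.3]
tool_rot: [-3.141, -0.001, -0.097]
contact_force: [0.4, 0.9, 0.3]
width: 81.1
gripper_force: 0.0
```

>>> apply_moves(
  motion=[
    {"slide":[0,0,0],"yaw":0,"jaw":0.087},
    {"slide":[0,0,0],"yaw":0,"jaw":0.087},
    {"slide":[0,0,-0.004],"yaw":0,"jaw":0.087},
    {"slide":[0,0,-0.012],"yaw":0,"jaw":0.087},
    {"slide":[0,0,-0.025],"yaw":0,"jaw":0.087},
  ],
)

```text
clock: 9.32
position: [375.1, 303.1, 99.0]
tool_rot: [3.14, 0.002, -0.097]
contact_force: [0.1, 0.2, 0.2]
width: 87.2
gripper_force: 0.0
```

>>> apply_moves(
  motion=[
    {"slide":[0,0,-0.02],"yaw":0,"jaw":0.087},
    {"slide":[0,0,-0.04],"yaw":0,"jaw":0.087},
    {"slide":[0,0,-0.06],"yaw":0,"jaw":0.087},
    {"slide":[0,0,-0.08],"yaw":0,"jaw":0.087},
    {"slide":[0,0,-0.1],"yaw":0,"jaw":0.087},
  ],
)

```text
clock: 9.73
position: [375.6, 303.4, 200.8]
tool_rot: [-3.141, -0.001, -0.097]
contact_force: [-0.3, -0.2, -0.3]
width: 87.2
gripper_force: 0.0
```

>>> apply_moves(
  motion=[
    {"slide":[0.025,0,0],"yaw":-0.12,"jaw":0.087},
    {"slide":[0.06,0.001,0],"yaw":-0.24,"jaw":0.087},
    {"slide":[0.1,0.002,0],"yaw":-0.36,"jaw":0.087},
    {"slide":[0.14,0.003,0],"yaw":-0.48,"jaw":0.087},
    {"slide":[0.17,0.004,0],"yaw":-0.6,"jaw":0.087},
  ],
)

```text
clock: 10.15
position: [548.0, 282.5, 200.3]
tool_rot: [3.141, -0.003, 0.508]
contact_force: [0.4, 0.7, 0.3]
width: 86.8
gripper_force: 0.0
```

>>> apply_moves(
  motion=[
    {"slide":[0.013,0.01,0],"yaw":-0.12,"jaw":0.087},
    {"slide":[0.026,0.02,0],"yaw":-0.24,"jaw":0.087},
    {"slide":[0.038,0.03,0],"yaw":-0.36,"jaw":0.087},
    {"slide":[0.047,0.037,0],"yaw":-0.48,"jaw":0.087},
    {"slide":[0.05,0.04,0],"yaw":-0.6,"jaw":0.087},
  ],
)

```text
clock: 10.57
position: [609.6, 271.5, 199.7]
tool_rot: [3.14, -0.001, 1.108]
contact_force: [-0.3, 0.3, 0.7]
width: 87.2
gripper_force: 0.0
```

>>> apply_moves(
  motion=[
    {"slide":[0,0,0],"yaw":-0.12,"jaw":0.087},
    {"slide":[0,0,0],"yaw":-0.24,"jaw":0.087},
    {"slide":[0,0,0],"yaw":-0.32,"jaw":0.087},
    {"slide":[0,0,0],"yaw":-0.36,"jaw":0.087},
    {"slide":[0,0,0],"yaw":-0.37,"jaw":0.087},
  ],
)

```text
clock: 10.98
position: [607.5, 272.0, 199.7]
tool_rot: [3.142, 0.0, 1.474]
contact_force: [-0.1, 0.5, 0.5]
width: 87.4
gripper_force: 0.0
```

>>> apply_moves(
  motion=[
    {"slide":[0,0,0],"yaw":0,"jaw":0.087},
    {"slide":[0,0,0],"yaw":0,"jaw":0.087},
    {"slide":[0,0,0],"yaw":0,"jaw":0.087},
    {"slide":[0,0,0],"yaw":0,"jaw":0.087},
    {"slide":[0,0,0],"yaw":0,"jaw":0.087},
  ],
)

```text
clock: 11.4
position: [607.7, 272.1, 199.1]
tool_rot: [-3.142, -0.0, 1.473]
contact_force: [0.0, -0.3, 0.4]
width: 87.1
gripper_force: 0.0
```

```bash
python3 - <<'E'
from bench import observe, vision
import cv2,numpy as np
from h import rel
o=observe(); s=vision.snapshot("wrist"); cv2.imwrite("pics/w2.png",s["pixels"][:,:,::-1])
np.savez("pics/w2.npz",pos=o["position"],rpy=o["tool_rot"],K=s["camera_matrix"],T=s["T_tool_cam"])
rel(611,273,60)
E
```

```text
slide mm [  1.2   3.2 139.1] yaw 1.473
```

View pics/w2.png

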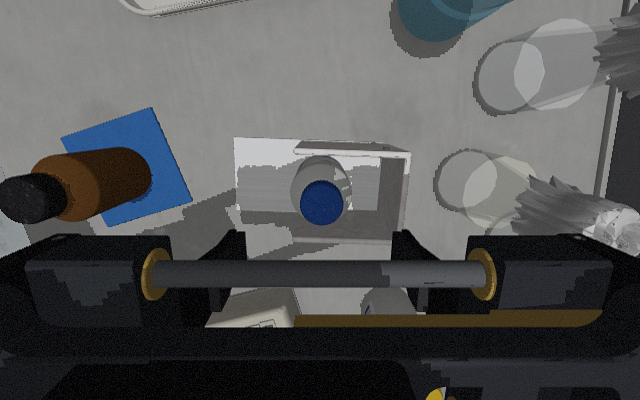

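```bash
python3 - <<'E'
from h import *
s=load("top0")
for z in(20,150):print(z,px2w(s,231,128,z),px2w(s,227,118,z), px2w(s,200,116,z))
print("cap",wpx("w2",321.5,203,124),"wrist flask", wpx("w2",480,185,30),wpx("w2",530,190,150))
rel(*wpx("w2",321.5,203,124)[:2],60)
E
```

```text
20 [790.5 259.3  20. ] [824.7 273.2  20. ] [831.8 364.4  20. ]
150 [761.7 235.4 150. ] [793.3 248.2 150. ] [799.9 332.4 150. ]
cap [611.2 276.4 124. ] wrist flask [793.6 253.1  30. ] [766.  278.8 150. ]
slide mm [  4.6   3.1 139.1] yaw 1.473
```

>>> apply_moves(
  motion=[
    {"slide":[0.001,0.001,0.008],"yaw":0,"jaw":0.087},
    {"slide":[0.002,0.002,0.022],"yaw":0,"jaw":0.087},
    {"slide":[0.003,0.003,0.036],"yaw":0,"jaw":0.087},
    {"slide":[0.003,0.003,0.048],"yaw":0,"jaw":0.087},
    {"slide":[0.003,0.003,0.058],"yaw":0,"jaw":0.087},
  ],
)

```text
clock: 11.87
position: [610.4, 274.7, 139.3]
tool_rot: [-3.14, 0.001, 1.473]
contact_force: [-0.4, 0.2, -0.1]
width: 86.9
gripper_force: 0.0
```

>>> apply_moves(
  motion=[
    {"slide":[0,0,0.008],"yaw":0,"jaw":0.087},
    {"slide":[0,0,0.018],"yaw":0,"jaw":0.087},
    {"slide":[0,0,0.028],"yaw":0,"jaw":0.087},
    {"slide":[0,0,0.038],"yaw":0,"jaw":0.087},
    {"slide":[0,0,0.048],"yaw":0,"jaw":0.087},
  ],
)

```text
clock: 12.28
position: [611.1, 274.8, 92.2]
tool_rot: [3.141, -0.0, 1.473]
contact_force: [-0.2, 0.1, -0.1]
width: 87.2
gripper_force: 0.0
```

>>> apply_moves(
  motion=[
    {"slide":[0,0,0.01],"yaw":0,"jaw":0.087},
    {"slide":[0,0,0.019],"yaw":0,"jaw":0.087},
    {"slide":[0,0,0.026],"yaw":0,"jaw":0.087},
    {"slide":[0,0,0.031],"yaw":0,"jaw":0.087},
    {"slide":[0,0,0.033],"yaw":0,"jaw":0.087},
  ],
)

```text
clock: 12.7
position: [610.5, 274.6, 59.0]
tool_rot: [-3.14, 0.0, 1.473]
contact_force: [0.7, -1.4, -0.9]
width: 86.9
gripper_force: 0.0
```

>>> apply_moves(
  motion=[
    {"slide":[0,0,0],"yaw":0,"jaw":0.082},
    {"slide":[0,0,0],"yaw":0,"jaw":0.077},
    {"slide":[0,0,0],"yaw":0,"jaw":0.072},
    {"slide":[0,0,0],"yaw":0,"jaw":0.068},
    {"slide":[0,0,0],"yaw":0,"jaw":0.065},
  ],
)

```text
clock: 13.12
position: [611.4, 274.9, 60.6]
tool_rot: [3.141, -0.0, 1.473]
contact_force: [-0.5, -0.1, -0.5]
width: 68.7
gripper_force: 0.0
```

>>> apply_moves(
  motion=[
    {"slide":[0,0,0],"yaw":0,"jaw":0.063},
    {"slide":[0,0,0],"yaw":0,"jaw":0.061},
    {"slide":[0,0,0],"yaw":0,"jaw":0.059},
    {"slide":[0,0,0],"yaw":0,"jaw":0.055},
    {"slide":[0,0,0],"yaw":0,"jaw":0.05},
  ],
)

```text
clock: 13.53
position: [610.4, 274.8, 60.1]
tool_rot: [-3.14, 0.0, 1.473]
contact_force: [-1.1, -0.1, 1.6]
width: 58.4
gripper_force: 25.0
```

>>> apply_moves(
  motion=[
    {"slide":[0,0,0],"yaw":0,"jaw":0.048},
    {"slide":[0,0,0],"yaw":0,"jaw":0.048},
    {"slide":[0,0,0],"yaw":0,"jaw":0.048},
    {"slide":[0,0,0],"yaw":0,"jaw":0.048},
    {"slide":[0,0,0],"yaw":0,"jaw":0.048},
  ],
)

```text
clock: 13.95
position: [610.4, 274.8, 60.1]
tool_rot: [-3.14, 0.0, 1.473]
contact_force: [-2.8, 0.4, 2.5]
width: 58.8
gripper_force: 25.0
```

>>> apply_moves(
  motion=[
    {"slide":[0,0,-0.003],"yaw":0,"jaw":0.048},
    {"slide":[0,0,-0.01],"yaw":0,"jaw":0.048},
    {"slide":[0,0,-0.02],"yaw":0,"jaw":0.048},
    {"slide":[0,0,-0.034],"yaw":0,"jaw":0.048},
    {"slide":[0,0,-0.05],"yaw":0,"jaw":0.048},
  ],
)

```text
clock: 14.37
position: [611.1, 274.6, 110.4]
tool_rot: [-3.141, 0.0, 1.473]
contact_force: [0.4, -0.8, -1.8]
width: 58.7
gripper_force: 25.0
```

>>> apply_moves(
  motion=[
    {"slide":[0,0,-0.018],"yaw":0,"jaw":0.048},
    {"slide":[0,0,-0.037],"yaw":0,"jaw":0.048},
    {"slide":[0,0,-0.056],"yaw":0,"jaw":0.048},
    {"slide":[0,0,-0.075],"yaw":0,"jaw":0.048},
    {"slide":[0,0,-0.094],"yaw":0,"jaw":0.048},
  ],
)

```text
clock: 14.78
position: [611.5, 274.7, 205.8]
tool_rot: [3.14, -0.0, 1.473]
contact_force: [0.8, -0.2, -2.7]
width: 58.4
gripper_force: 25.0
```

>>> apply_moves(
  motion=[
    {"slide":[0,0,-0.019],"yaw":0,"jaw":0.048},
    {"slide":[0,0,-0.038],"yaw":0,"jaw":0.048},
    {"slide":[0,0,-0.055],"yaw":0,"jaw":0.048},
    {"slide":[0,0,-0.07],"yaw":0,"jaw":0.048},
    {"slide":[0,0,-0.08],"yaw":0,"jaw":0.048},
  ],
)

```text
clock: 15.2
position: [612.0, 274.9, 287.0]
tool_rot: [3.137, -0.001, 1.473]
contact_force: [0.8, 0.1, -2.3]
width: 58.4
gripper_force: 25.0
```

>>> apply_moves(
  motion=[
    {"slide":[-0.005,-0.001,0],"yaw":0,"jaw":0.048},
    {"slide":[-0.018,-0.002,0],"yaw":0,"jaw":0.048},
    {"slide":[-0.038,-0.004,0],"yaw":0,"jaw":0.048},
    {"slide":[-0.063,-0.007,0],"yaw":0,"jaw":0.048},
    {"slide":[-0.09,-0.01,0],"yaw":0,"jaw":0.048},
  ],
)

```text
clock: 15.62
position: [590.6, 184.6, 282.2]
tool_rot: [-3.138, 0.001, 1.474]
contact_force: [0.6, 0.1, -3.4]
width: 58.1
gripper_force: 25.0
```

>>> apply_moves(
  motion=[
    {"slide":[-0.027,-0.003,0],"yaw":0,"jaw":0.048},
    {"slide":[-0.054,-0.006,0],"yaw":0,"jaw":0.048},
    {"slide":[-0.081,-0.009,0],"yaw":0,"jaw":0.048},
    {"slide":[-0.108,-0.012,0],"yaw":0,"jaw":0.048},
    {"slide":[-0.135,-0.015,0],"yaw":0,"jaw":0.048},
  ],
)

```text
clock: 16.03
position: [562.1, 51.1, 282.5]
tool_rot: [-3.138, 0.001, 1.472]
contact_force: [0.7, -0.1, -1.4]
width: 58.0
gripper_force: 25.0
```

>>> apply_moves(
  motion=[
    {"slide":[-0.027,-0.003,0],"yaw":0,"jaw":0.048},
    {"slide":[-0.054,-0.006,0],"yaw":0,"jaw":0.048},
    {"slide":[-0.081,-0.009,0],"yaw":0,"jaw":0.048},
    {"slide":[-0.108,-0.012,0],"yaw":0,"jaw":0.048},
    {"slide":[-0.135,-0.015,0],"yaw":0,"jaw":0.048},
  ],
)

```text
clock: 16.45
position: [533.8, -81.3, 282.7]
tool_rot: [-3.138, -0.0, 1.472]
contact_force: [-0.1, 0.3, -2.5]
width: 58.4
gripper_force: 25.0
```

>>> apply_moves(
  motion=[
    {"slide":[-0.027,-0.003,0],"yaw":0,"jaw":0.048},
    {"slide":[-0.054,-0.006,0],"yaw":0,"jaw":0.048},
    {"slide":[-0.078,-0.009,0],"yaw":0,"jaw":0.048},
    {"slide":[-0.098,-0.012,0],"yaw":0,"jaw":0.048},
    {"slide":[-0.115,-0.013,0],"yaw":0,"jaw":0.048},
  ],
)

```text
clock: 16.87
position: [509.2, -194.6, 282.6]
tool_rot: [-3.138, -0.001, 1.471]
contact_force: [-0.2, -0.1, -2.5]
width: 58.7
gripper_force: 25.0
```

>>> apply_moves(
  motion=[
    {"slide":[-0.012,-0.001,0],"yaw":0,"jaw":0.048},
    {"slide":[-0.02,-0.001,0],"yaw":0,"jaw":0.048},
    {"slide":[-0.025,-0.002,0],"yaw":-0.005,"jaw":0.048},
    {"slide":[-0.026,-0.002,0],"yaw":-0.01,"jaw":0.048},
    {"slide":[-0.026,-0.002,0],"yaw":-0.016,"jaw":0.048},
  ],
)

```text
clock: 17.28
position: [507.0, -218.0, 283.8]
tool_rot: [-3.141, -0.001, 1.489]
contact_force: [0.2, 0.3, -2.8]
width: 58.6
gripper_force: 25.0
```

```bash
python3 - <<'E'
from bench import observe, vision
import cv2,numpy as np
from h import rel
o=observe(); s=vision.snapshot("wrist"); cv2.imwrite("pics/w3.png",s["pixels"][:,:,::-1])
np.savez("pics/w3.npz",pos=o["position"],rpy=o["tool_rot"],K=s["camera_matrix"],T=s["T_tool_cam"])
print(o["position"],o["tool_rot"]);rel(503.5,-257,65)
E
```

```text
[ 507.03808541 -218.00856063  283.77989633] [-3.14104003e+00 -7.33915219e-04  1.48945067e+00]
slide mm [-39.7  -0.4 218.8] yaw 1.49
```

View pics/w3.png

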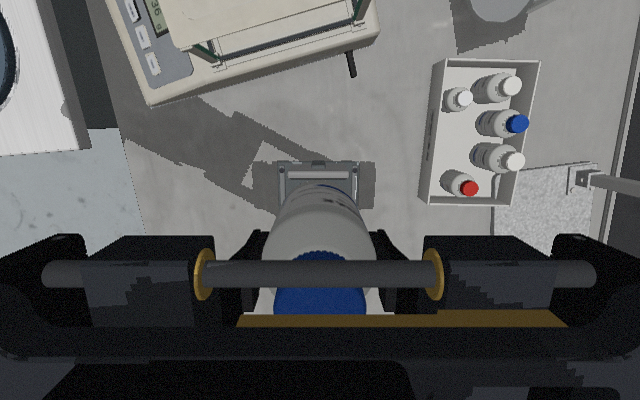

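```bash
python3 - <<'E'
from h import *
print(wpx("w3",287,178.5,75),wpx("w3",352,178.5,75),wpx("w3",279,163,8),wpx("w3",357,162,8))
E
```

```text
[ 467.1 -215.7   75. ] [ 550.3 -222.4   75. ] [ 449.4 -204.     8. ] [ 565.7 -211.9    8. ]
```

>>> apply_moves(
  motion=[
    {"slide":[-0.008,0,0.002],"yaw":0,"jaw":0.048},
    {"slide":[-0.02,0,0.008],"yaw":0,"jaw":0.048},
    {"slide":[-0.034,0,0.018],"yaw":0,"jaw":0.048},
    {"slide":[-0.043,0,0.032],"yaw":0,"jaw":0.048},
    {"slide":[-0.046,0,0.048],"yaw":0,"jaw":0.048},
  ],
)

```text
clock: 17.75
position: [503.8, -267.4, 235.3]
tool_rot: [3.14, 0.003, 1.488]
contact_force: [0.4, -0.1, -2.5]
width: 58.4
gripper_force: 25.0
```

>>> apply_moves(
  motion=[
    {"slide":[0,0,0.018],"yaw":0,"jaw":0.048},
    {"slide":[0,0,0.036],"yaw":0,"jaw":0.048},
    {"slide":[0,0,0.054],"yaw":0,"jaw":0.048},
    {"slide":[0,0,0.07],"yaw":0,"jaw":0.048},
    {"slide":[0,0,0.085],"yaw":0,"jaw":0.048},
  ],
)

```text
clock: 18.17
position: [502.9, -265.3, 148.9]
tool_rot: [-3.14, -0.0, 1.488]
contact_force: [-0.1, 0.6, -2.1]
width: 58.4
gripper_force: 25.0
```

>>> apply_moves(
  motion=[
    {"slide":[0,0,0.014],"yaw":0,"jaw":0.048},
    {"slide":[0,0,0.026],"yaw":0,"jaw":0.048},
    {"slide":[0,0,0.037],"yaw":0,"jaw":0.048},
    {"slide":[0,0,0.046],"yaw":0,"jaw":0.048},
    {"slide":[0,0,0.052],"yaw":0,"jaw":0.048},
  ],
)

```text
clock: 18.58
position: [503.0, -264.6, 97.4]
tool_rot: [-3.14, -0.001, 1.488]
contact_force: [-0.3, -0.2, -2.5]
width: 58.6
gripper_force: 25.0
```

>>> apply_moves(
  motion=[
    {"slide":[0,0,0.005],"yaw":0,"jaw":0.048},
    {"slide":[0,0,0.009],"yaw":0,"jaw":0.048},
    {"slide":[0,0,0.013],"yaw":0,"jaw":0.048},
    {"slide":[0,0,0.016],"yaw":0,"jaw":0.048},
    {"slide":[0,0,0.018],"yaw":0,"jaw":0.048},
  ],
)

```text
clock: 19.0
position: [503.6, -264.3, 81.0]
tool_rot: [3.141, 0.0, 1.489]
contact_force: [0.2, 0.9, -2.5]
width: 58.5
gripper_force: 25.0
```

>>> apply_moves(
  motion=[
    {"slide":[0,0,0.002],"yaw":0,"jaw":0.048},
    {"slide":[0,0,0.004],"yaw":0,"jaw":0.048},
    {"slide":[0,0,0.006],"yaw":0,"jaw":0.048},
    {"slide":[0,0,0.0075],"yaw":0,"jaw":0.048},
    {"slide":[0,0,0.009],"yaw":0,"jaw":0.048},
  ],
)

```text
clock: 19.42
position: [503.5, -264.3, 72.0]
tool_rot: [3.141, 0.0, 1.489]
contact_force: [-0.7, 0.2, -2.7]
width: 58.3
gripper_force: 25.0
```

>>> apply_moves(
  motion=[
    {"slide":[0,0,0.0015],"yaw":0,"jaw":0.048},
    {"slide":[0,0,0.003],"yaw":0,"jaw":0.048},
    {"slide":[0,0,0.004],"yaw":0,"jaw":0.048},
    {"slide":[0,0,0.005],"yaw":0,"jaw":0.048},
    {"slide":[0,0,0.006],"yaw":0,"jaw":0.048},
  ],
)

```text
clock: 19.83
position: [503.5, -264.3, 65.9]
tool_rot: [3.142, 0.0, 1.489]
contact_force: [-0.1, -0.2, -2.0]
width: 58.5
gripper_force: 25.0
```

>>> apply_moves(
  motion=[
    {"slide":[0,0,0.0005],"yaw":0,"jaw":0.048},
    {"slide":[0,0,0.001],"yaw":0,"jaw":0.048},
    {"slide":[0,0,0.0015],"yaw":0,"jaw":0.048},
    {"slide":[0,0,0.002],"yaw":0,"jaw":0.048},
    {"slide":[0,0,0.002],"yaw":0,"jaw":0.048},
  ],
)

```text
clock: 20.25
position: [503.5, -264.3, 64.1]
tool_rot: [3.141, 0.0, 1.489]
contact_force: [0.1, 0.5, -2.0]
width: 58.5
gripper_force: 25.0
```

>>> apply_moves(
  motion=[
    {"slide":[0,0,0.0005],"yaw":0,"jaw":0.048},
    {"slide":[0,0,0.001],"yaw":0,"jaw":0.048},
    {"slide":[0,0,0.001],"yaw":0,"jaw":0.048},
    {"slide":[0,0,0.001],"yaw":0,"jaw":0.048},
    {"slide":[0,0,0.001],"yaw":0,"jaw":0.048},
  ],
)

```text
clock: 20.67
position: [503.5, -264.3, 64.0]
tool_rot: [3.141, 0.0, 1.489]
contact_force: [-1.3, 0.9, 5.6]
width: 58.3
gripper_force: 25.0
```

>>> apply_moves(
  motion=[
    {"slide":[0,0,0],"yaw":0,"jaw":0.06},
    {"slide":[0,0,0],"yaw":0,"jaw":0.066},
    {"slide":[0,0,0],"yaw":0,"jaw":0.072},
    {"slide":[0,0,0],"yaw":0,"jaw":0.08},
    {"slide":[0,0,0],"yaw":0,"jaw":0.087},
  ],
)

```text
clock: 21.08
position: [503.6, -264.4, 63.0]
tool_rot: [3.141, 0.0, 1.489]
contact_force: [-0.2, 0.2, -0.7]
width: 77.8
gripper_force: 0.0
```

>>> apply_moves(
  motion=[
    {"slide":[0,0,0],"yaw":0,"jaw":0.087},
    {"slide":[0,0,0],"yaw":0,"jaw":0.087},
    {"slide":[0,0,-0.004],"yaw":0,"jaw":0.087},
    {"slide":[0,0,-0.012],"yaw":0,"jaw":0.087},
    {"slide":[0,0,-0.025],"yaw":0,"jaw":0.087},
  ],
)

```text
clock: 21.5
position: [502.8, -263.8, 87.8]
tool_rot: [-3.14, -0.001, 1.489]
contact_force: [0.4, -0.3, -1.2]
width: 86.6
gripper_force: 0.0
```

>>> apply_moves(
  motion=[
    {"slide":[0,0,-0.02],"yaw":0,"jaw":0.087},
    {"slide":[0,0,-0.04],"yaw":0,"jaw":0.087},
    {"slide":[0,0,-0.06],"yaw":0,"jaw":0.087},
    {"slide":[0,0,-0.08],"yaw":0,"jaw":0.087},
    {"slide":[0,0,-0.1],"yaw":0,"jaw":0.087},
  ],
)

```text
clock: 21.92
position: [503.4, -264.2, 189.9]
tool_rot: [3.141, 0.0, 1.489]
contact_force: [0.5, -0.6, 0.3]
width: 86.8
gripper_force: 0.0
```

>>> apply_moves(
  motion=[
    {"slide":[-0.015,0,0],"yaw":0,"jaw":0.087},
    {"slide":[-0.035,0,0],"yaw":0,"jaw":0.087},
    {"slide":[-0.06,0,0],"yaw":0,"jaw":0.087},
    {"slide":[-0.09,0,0],"yaw":0,"jaw":0.087},
    {"slide":[-0.11,0,0],"yaw":0,"jaw":0.087},
  ],
)

```text
clock: 22.33
position: [494.0, -377.1, 188.0]
tool_rot: [3.141, 0.002, 1.488]
contact_force: [-0.6, 0.5, 1.6]
width: 86.8
gripper_force: 0.0
```

>>> apply_moves(
  motion=[
    {"slide":[-0.012,0,0],"yaw":0,"jaw":0.08},
    {"slide":[-0.02,0,0],"yaw":0,"jaw":0.075},
    {"slide":[-0.024,0,0],"yaw":0,"jaw":0.07},
    {"slide":[-0.025,0,0],"yaw":0,"jaw":0.065},
    {"slide":[-0.025,0,0],"yaw":0,"jaw":0.06},
  ],
)

```text
clock: 22.75
position: [492.3, -398.0, 187.8]
tool_rot: [-3.141, -0.001, 1.489]
contact_force: [-0.1, 0.1, 0.1]
width: 65.0
gripper_force: 0.0
```

```bash
python3 - <<'E'
from bench import observe, vision
import cv2,numpy as np
from h import rel
o=observe(); s=vision.snapshot("wrist"); cv2.imwrite("pics/w4.png",s["pixels"][:,:,::-1])
np.savez("pics/w4.npz",pos=o["position"],rpy=o["tool_rot"],K=s["camera_matrix"],T=s["T_tool_cam"])
print(o["position"],o["tool_rot"]);rel(491.5,-398.4,66)
E
```

```text
[ 492.32319883 -397.99187893  187.79779529] [-3.14098875e+00 -1.01524113e-03  1.48922004e+00]
slide mm [ -0.9  -0.8 121.9] yaw 1.49
```

View pics/w4.png

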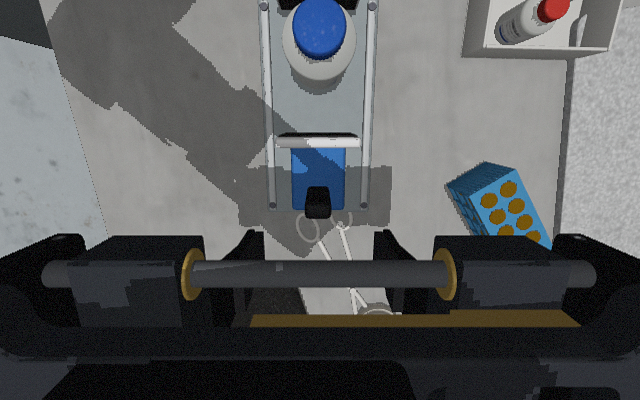

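```bash
python3 - <<'E'
from h import *
for v in(187,193,200,217):print(v,wpx("w4",318,v,102))
print(wpx("w4",306,205,102),wpx("w4",330,205,102),"cap",wpx("w4",319,28,128),"jaw face",wpx("w4",319,134,75))
E
```

```text
187 [ 493.7 -382.   102. ]
193 [ 493.3 -387.4  102. ]
200 [ 492.7 -393.7  102. ]
217 [ 491.5 -409.3  102. ]
[ 481.9 -397.4  102. ] [ 502.9 -399.1  102. ] cap [ 503.8 -266.7  128. ] jaw face [ 498.1 -338.8   75. ]
```

>>> apply_moves(
  motion=[
    {"slide":[-0.001,0,0.008],"yaw":0,"jaw":0.06},
    {"slide":[-0.002,0,0.022],"yaw":0,"jaw":0.06},
    {"slide":[-0.002,0,0.036],"yaw":0,"jaw":0.06},
    {"slide":[-0.002,0,0.05],"yaw":0,"jaw":0.06},
    {"slide":[-0.002,0,0.062],"yaw":0,"jaw":0.06},
  ],
)

```text
clock: 23.22
position: [492.1, -399.6, 124.7]
tool_rot: [-3.141, -0.001, 1.49]
contact_force: [0.0, 0.3, -0.7]
width: 59.9
gripper_force: 0.0
```

>>> apply_moves(
  motion=[
    {"slide":[0,0,0.014],"yaw":0,"jaw":0.06},
    {"slide":[0,0,0.028],"yaw":0,"jaw":0.06},
    {"slide":[0,0,0.042],"yaw":0,"jaw":0.06},
    {"slide":[0,0,0.052],"yaw":0,"jaw":0.06},
    {"slide":[0,0,0.058],"yaw":0,"jaw":0.06},
  ],
)

```text
clock: 23.63
position: [491.8, -399.7, 66.3]
tool_rot: [-3.14, -0.002, 1.489]
contact_force: [0.2, -0.4, -0.1]
width: 60.0
gripper_force: 0.0
```

>>> apply_moves(
  motion=[
    {"slide":[0,0,0],"yaw":0,"jaw":0.052},
    {"slide":[0,0,0],"yaw":0,"jaw":0.046},
    {"slide":[0,0,0],"yaw":0,"jaw":0.04},
    {"slide":[0,0,0],"yaw":0,"jaw":0.034},
    {"slide":[0,0,0],"yaw":0,"jaw":0.03},
  ],
)

```text
clock: 24.05
position: [492.6, -401.3, 68.9]
tool_rot: [3.14, 0.001, 1.489]
contact_force: [0.1, -0.1, 0.9]
width: 35.2
gripper_force: 0.0
```

>>> apply_moves(
  motion=[
    {"slide":[0,0,0],"yaw":0,"jaw":0.027},
    {"slide":[0,0,0],"yaw":0,"jaw":0.025},
    {"slide":[0,0,0],"yaw":0,"jaw":0.022},
    {"slide":[0,0,0],"yaw":0,"jaw":0.018},
    {"slide":[0,0,0],"yaw":0,"jaw":0.015},
  ],
)

```text
clock: 24.47
position: [491.3, -400.8, 68.3]
tool_rot: [-3.14, -0.0, 1.489]
contact_force: [-4.5, -0.0, 4.0]
width: 24.1
gripper_force: 25.0
```

>>> apply_moves(
  motion=[
    {"slide":[0,0,0],"yaw":0,"jaw":0.012},
    {"slide":[0,0,0],"yaw":0,"jaw":0.012},
    {"slide":[0,0,0],"yaw":0,"jaw":0.012},
    {"slide":[0,0,0],"yaw":0,"jaw":0.012},
    {"slide":[0,0,0],"yaw":0,"jaw":0.012},
  ],
  squeeze=40,
)

```text
clock: 24.88
position: [491.3, -400.8, 68.3]
tool_rot: [-3.14, -0.0, 1.489]
contact_force: [-5.5, 0.2, 4.6]
width: 23.6
gripper_force: 40.0
```

>>> apply_moves(
  motion=[
    {"slide":[0.002,0,0],"yaw":0,"jaw":0.012},
    {"slide":[0.006,0,0],"yaw":0,"jaw":0.012},
    {"slide":[0.011,0,0],"yaw":0,"jaw":0.012},
    {"slide":[0.016,0,0],"yaw":0,"jaw":0.012},
    {"slide":[0.02,0,0],"yaw":0,"jaw":0.012},
  ],
)

```text
clock: 25.3
position: [492.9, -381.5, 68.3]
tool_rot: [-3.14, 0.001, 1.489]
contact_force: [-6.2, -3.3, 3.9]
width: 23.5
gripper_force: 40.0
```

>>> apply_moves(
  motion=[
    {"slide":[0.004,0,0],"yaw":0,"jaw":0.012},
    {"slide":[0.008,0,0],"yaw":0,"jaw":0.012},
    {"slide":[0.011,0,0],"yaw":0,"jaw":0.012},
    {"slide":[0.014,0,0],"yaw":0,"jaw":0.012},
    {"slide":[0.016,0,0],"yaw":0,"jaw":0.012},
  ],
)

```text
clock: 25.72
position: [494.2, -365.3, 68.3]
tool_rot: [-3.14, 0.001, 1.489]
contact_force: [-6.1, -2.2, 4.0]
width: 23.7
gripper_force: 40.0
```

>>> apply_moves(
  motion=[
    {"slide":[0.001,0,0],"yaw":0,"jaw":0.012},
    {"slide":[0.002,0,0],"yaw":0,"jaw":0.012},
    {"slide":[0.003,0,0],"yaw":0,"jaw":0.012},
    {"slide":[0.004,0,0],"yaw":0,"jaw":0.012},
    {"slide":[0.005,0,0],"yaw":0,"jaw":0.012},
  ],
)

```text
clock: 26.13
position: [494.6, -360.5, 68.3]
tool_rot: [-3.14, 0.001, 1.489]
contact_force: [-6.1, -2.1, 3.9]
width: 23.5
gripper_force: 40.0
```

>>> apply_moves(
  motion=[
    {"slide":[0.001,0,0],"yaw":0,"jaw":0.012},
    {"slide":[0.002,0,0],"yaw":0,"jaw":0.012},
    {"slide":[0.003,0,0],"yaw":0,"jaw":0.012},
    {"slide":[0.004,0,0],"yaw":0,"jaw":0.012},
    {"slide":[0.005,0,0],"yaw":0,"jaw":0.012},
  ],
)

```text
clock: 26.55
position: [495.0, -355.6, 68.3]
tool_rot: [-3.14, 0.001, 1.489]
contact_force: [-6.4, -3.4, 4.8]
width: 23.5
gripper_force: 40.0
```

>>> apply_moves(
  motion=[
    {"slide":[0.0005,0,0],"yaw":0,"jaw":0.012},
    {"slide":[0.001,0,0],"yaw":0,"jaw":0.012},
    {"slide":[0.0015,0,0],"yaw":0,"jaw":0.012},
    {"slide":[0.002,0,0],"yaw":0,"jaw":0.012},
    {"slide":[0.002,0,0],"yaw":0,"jaw":0.012},
  ],
)

```text
clock: 26.97
position: [495.1, -354.5, 68.3]
tool_rot: [-3.14, 0.002, 1.49]
contact_force: [-7.1, -4.6, 3.5]
width: 24.0
gripper_force: 40.0
```

>>> apply_moves(
  motion=[
    {"slide":[0.0005,0,0],"yaw":0,"jaw":0.012},
    {"slide":[0.001,0,0],"yaw":0,"jaw":0.012},
    {"slide":[0.0015,0,0],"yaw":0,"jaw":0.012},
    {"slide":[0.002,0,0],"yaw":0,"jaw":0.012},
    {"slide":[0.002,0,0],"yaw":0,"jaw":0.012},
  ],
)

```text
clock: 27.38
position: [495.2, -352.5, 68.3]
tool_rot: [-3.14, 0.002, 1.49]
contact_force: [-6.8, -4.5, 4.2]
width: 23.5
gripper_force: 40.0
```

>>> apply_moves(
  motion=[
    {"slide":[0.0005,0,0],"yaw":0,"jaw":0.012},
    {"slide":[0.001,0,0],"yaw":0,"jaw":0.012},
    {"slide":[0.0015,0,0],"yaw":0,"jaw":0.012},
    {"slide":[0.002,0,0],"yaw":0,"jaw":0.012},
    {"slide":[0.002,0,0],"yaw":0,"jaw":0.012},
  ],
)

```text
clock: 27.8
position: [495.4, -350.5, 68.3]
tool_rot: [-3.14, 0.002, 1.49]
contact_force: [-7.2, -4.1, 2.5]
width: 23.5
gripper_force: 40.0
```

>>> apply_moves(
  motion=[
    {"slide":[0.0005,0,0],"yaw":0,"jaw":0.012},
    {"slide":[0.001,0,0],"yaw":0,"jaw":0.012},
    {"slide":[0.0015,0,0],"yaw":0,"jaw":0.012},
    {"slide":[0.002,0,0],"yaw":0,"jaw":0.012},
    {"slide":[0.002,0,0],"yaw":0,"jaw":0.012},
  ],
)

```text
clock: 28.22
position: [495.6, -348.6, 68.3]
tool_rot: [-3.14, 0.002, 1.49]
contact_force: [-7.3, -4.8, 3.7]
width: 23.6
gripper_force: 40.0
```

>>> apply_moves(
  motion=[
    {"slide":[0.0005,0,0],"yaw":0,"jaw":0.012},
    {"slide":[0.001,0,0],"yaw":0,"jaw":0.012},
    {"slide":[0.0015,0,0],"yaw":0,"jaw":0.012},
    {"slide":[0.0015,0,0],"yaw":0,"jaw":0.012},
    {"slide":[0.0015,0,0],"yaw":0,"jaw":0.012},
  ],
)

```text
clock: 28.63
position: [495.7, -347.1, 68.3]
tool_rot: [-3.14, 0.002, 1.49]
contact_force: [-7.2, -4.7, 4.3]
width: 23.5
gripper_force: 40.0
```

>>> apply_moves(
  motion=[
    {"slide":[0.0005,0,0],"yaw":0,"jaw":0.012},
    {"slide":[0.001,0,0],"yaw":0,"jaw":0.012},
    {"slide":[0.0015,0,0],"yaw":0,"jaw":0.012},
    {"slide":[0.0015,0,0],"yaw":0,"jaw":0.012},
    {"slide":[0.0015,0,0],"yaw":0,"jaw":0.012},
  ],
)

```text
clock: 29.05
position: [495.8, -345.6, 68.3]
tool_rot: [-3.14, 0.002, 1.49]
contact_force: [-6.7, -4.8, 4.2]
width: 23.5
gripper_force: 40.0
```

>>> apply_moves(
  motion=[
    {"slide":[0.0005,0,0],"yaw":0,"jaw":0.012},
    {"slide":[0.001,0,0],"yaw":0,"jaw":0.012},
    {"slide":[0.0015,0,0],"yaw":0,"jaw":0.012},
    {"slide":[0.0015,0,0],"yaw":0,"jaw":0.012},
    {"slide":[0.0015,0,0],"yaw":0,"jaw":0.012},
  ],
)

```text
clock: 29.47
position: [495.9, -344.1, 68.3]
tool_rot: [-3.14, 0.002, 1.49]
contact_force: [-6.3, -3.7, 3.9]
width: 23.7
gripper_force: 40.0
```

>>> apply_moves(
  motion=[
    {"slide":[0.0005,0,0],"yaw":0,"jaw":0.012},
    {"slide":[0.001,0,0],"yaw":0,"jaw":0.012},
    {"slide":[0.001,0,0],"yaw":0,"jaw":0.012},
    {"slide":[0.001,0,0],"yaw":0,"jaw":0.012},
    {"slide":[0.001,0,0],"yaw":0,"jaw":0.012},
  ],
)

```text
clock: 29.88
position: [496.0, -343.1, 68.3]
tool_rot: [-3.14, 0.002, 1.49]
contact_force: [-6.9, -4.5, 4.1]
width: 23.6
gripper_force: 40.0
```

```bash
python3 - <<'E'
from bench import observe, vision
import cv2,numpy as np
s=vision.snapshot("top"); t=vision.snapshot("scene")
a=cv2.resize(s["pixels"][170:260,350:460],None,fx=6,fy=6,interpolation=cv2.INTER_CUBIC)
cv2.imwrite("pics/c5.png",a[:,:,::-1])
E
```

```text
(no output)
```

View pics/c5.png

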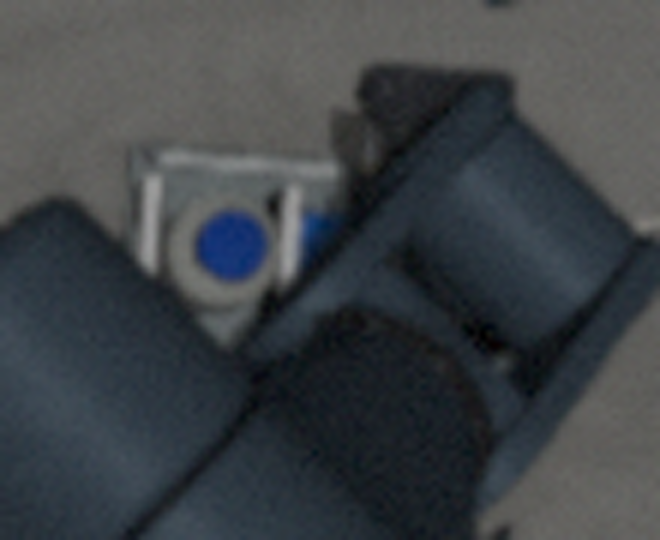

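>>> apply_moves(
  motion=[
    {"slide":[0.0005,0,0],"yaw":0,"jaw":0.012},
    {"slide":[0.001,0,0],"yaw":0,"jaw":0.012},
    {"slide":[0.001,0,0],"yaw":0,"jaw":0.012},
    {"slide":[0.001,0,0],"yaw":0,"jaw":0.012},
    {"slide":[0.001,0,0],"yaw":0,"jaw":0.012},
  ],
)

```text
clock: 30.4
position: [496.1, -342.1, 68.3]
tool_rot: [-3.14, 0.002, 1.49]
contact_force: [-6.4, -4.9, 4.3]
width: 23.8
gripper_force: 40.0
```

>>> apply_moves(
  motion=[
    {"slide":[0.0005,0,0],"yaw":0,"jaw":0.012},
    {"slide":[0.001,0,0],"yaw":0,"jaw":0.012},
    {"slide":[0.001,0,0],"yaw":0,"jaw":0.012},
    {"slide":[0.001,0,0],"yaw":0,"jaw":0.012},
    {"slide":[0.001,0,0],"yaw":0,"jaw":0.012},
  ],
)

```text
clock: 30.82
position: [496.2, -341.3, 68.3]
tool_rot: [-3.14, 0.003, 1.49]
contact_force: [-7.0, -4.3, 3.0]
width: 23.6
gripper_force: 40.0
```

>>> apply_moves(
  motion=[
    {"slide":[0.0005,0,0],"yaw":0,"jaw":0.012},
    {"slide":[0.001,0,0],"yaw":0,"jaw":0.012},
    {"slide":[0.001,0,0],"yaw":0,"jaw":0.012},
    {"slide":[0.001,0,0],"yaw":0,"jaw":0.012},
    {"slide":[0.001,0,0],"yaw":0,"jaw":0.012},
  ],
)

```text
clock: 31.23
position: [496.2, -341.3, 68.3]
tool_rot: [-3.14, 0.004, 1.49]
contact_force: [-8.5, -7.1, 2.9]
width: 23.5
gripper_force: 40.0
```

>>> apply_moves(
  motion=[
    {"slide":[0.0005,0,0],"yaw":0,"jaw":0.012},
    {"slide":[0.001,0,0],"yaw":0,"jaw":0.012},
    {"slide":[0.0015,0,0],"yaw":0,"jaw":0.012},
    {"slide":[0.0015,0,0],"yaw":0,"jaw":0.012},
    {"slide":[0.0015,0,0],"yaw":0,"jaw":0.012},
  ],
)

```text
clock: 31.65
position: [496.2, -341.2, 68.3]
tool_rot: [-3.141, 0.007, 1.49]
contact_force: [-8.7, -10.8, 1.3]
width: 23.9
gripper_force: 40.0
```

>>> apply_moves(
  motion=[
    {"slide":[-0.001,0,0],"yaw":0,"jaw":0.012},
    {"slide":[-0.002,0,0],"yaw":0,"jaw":0.012},
    {"slide":[-0.002,0,0],"yaw":0,"jaw":0.026},
    {"slide":[-0.002,0,0],"yaw":0,"jaw":0.036},
    {"slide":[-0.002,0,0],"yaw":0,"jaw":0.05},
  ],
)

```text
clock: 32.07
position: [498.1, -339.1, 67.9]
tool_rot: [3.14, -0.0, 1.488]
contact_force: [0.2, -0.0, 0.2]
width: 32.6
gripper_force: 0.0
```

>>> apply_moves(
  motion=[
    {"slide":[0,0,0],"yaw":0,"jaw":0.06},
    {"slide":[0,0,0],"yaw":0,"jaw":0.06},
    {"slide":[0,0,-0.005],"yaw":0,"jaw":0.06},
    {"slide":[0,0,-0.015],"yaw":0,"jaw":0.06},
    {"slide":[0,0,-0.03],"yaw":0,"jaw":0.06},
  ],
)

```text
clock: 32.48
position: [496.9, -338.2, 97.8]
tool_rot: [-3.14, -0.002, 1.489]
contact_force: [0.0, 0.4, 0.7]
width: 58.0
gripper_force: 0.0
```

>>> apply_moves(
  motion=[
    {"slide":[0,0,-0.025],"yaw":0,"jaw":0.06},
    {"slide":[0,0,-0.05],"yaw":0,"jaw":0.06},
    {"slide":[0,0,-0.075],"yaw":0,"jaw":0.06},
    {"slide":[0,0,-0.1],"yaw":0,"jaw":0.06},
    {"slide":[0,0,-0.12],"yaw":0,"jaw":0.06},
  ],
)

```text
clock: 32.9
position: [498.0, -339.2, 221.3]
tool_rot: [3.139, 0.002, 1.489]
contact_force: [0.3, -0.3, 0.1]
width: 60.0
gripper_force: 0.0
```

>>> apply_moves(
  motion=[
    {"slide":[-0.02,0,-0.01],"yaw":0,"jaw":0.06},
    {"slide":[-0.05,0,-0.02],"yaw":0,"jaw":0.06},
    {"slide":[-0.08,0,-0.02],"yaw":0,"jaw":0.06},
    {"slide":[-0.1,0,-0.02],"yaw":0,"jaw":0.06},
    {"slide":[-0.11,0,-0.02],"yaw":0,"jaw":0.06},
  ],
)

```text
clock: 33.32
position: [488.2, -451.6, 239.5]
tool_rot: [3.14, 0.003, 1.487]
contact_force: [0.2, -0.5, 0.5]
width: 60.0
gripper_force: 0.0
```

>>> apply_moves(
  motion=[
    {"slide":[0,0,0],"yaw":0,"jaw":0.06},
    {"slide":[0,0,0],"yaw":0,"jaw":0.06},
    {"slide":[0,0,0],"yaw":0,"jaw":0.06},
    {"slide":[0,0,0],"yaw":0,"jaw":0.06},
    {"slide":[0,0,0],"yaw":0,"jaw":0.06},
  ],
)

```text
clock: 33.73
position: [488.6, -447.2, 238.1]
tool_rot: [-3.141, -0.001, 1.49]
contact_force: [-0.1, 0.4, -0.2]
width: 59.7
gripper_force: 0.0
```

```bash
python3 - <<'E'
from bench import observe, vision
import cv2,numpy as np
o=observe(); s=vision.snapshot("wrist"); t=vision.snapshot("scene")
np.savez("pics/w6.npz",pos=o["position"],rpy=o["tool_rot"],K=s["camera_matrix"],T=s["T_tool_cam"])
c=np.vstack([s["pixels"][:240,120:520],t["pixels"][120:360,120:520]])
cv2.imwrite("pics/w6.png",c[:,:,::-1])
E
```

```text
(no output)
```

View pics/w6.png

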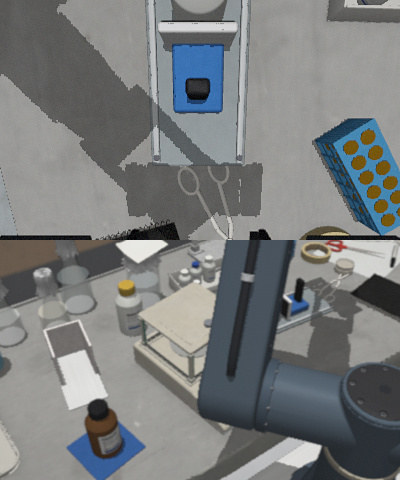

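```bash
python3 - <<'E'
from h import *
e=wpx("w6",316,164,8); g=wpx("w6",318,100,102); g2=wpx("w6",318,80,102);j=wpx("w6",318,23,75)
print(e,g,g2,j)
E
```

```text
[ 487.  -432.4    8. ] [ 495.8 -357.2  102. ] [ 497.3 -339.3  102. ] [ 501.7 -284.    75. ]
```

>>> apply_moves(
  motion=[
    {"slide":[0.006,0,-0.015],"yaw":0,"jaw":0.06},
    {"slide":[0.018,0,-0.045],"yaw":0,"jaw":0.06},
    {"slide":[0.03,0,-0.075],"yaw":0,"jaw":0.06},
    {"slide":[0.037,0,-0.092],"yaw":0,"jaw":0.06},
    {"slide":[0.04,0,-0.1],"yaw":0,"jaw":0.06},
  ],
)

```text
clock: 34.25
position: [492.9, -408.3, 341.9]
tool_rot: [3.137, 0.004, 1.49]
contact_force: [1.0, -0.2, -0.4]
width: 60.1
gripper_force: 0.0
```

>>> apply_moves(
  motion=[
    {"slide":[0,0,0],"yaw":0,"jaw":0.06},
    {"slide":[0,0,0],"yaw":0,"jaw":0.06},
    {"slide":[0,0,0],"yaw":0,"jaw":0.06},
    {"slide":[0,0,0],"yaw":0,"jaw":0.06},
    {"slide":[0,0,0],"yaw":0,"jaw":0.06},
  ],
)

```text
clock: 34.67
position: [491.1, -408.7, 336.2]
tool_rot: [-3.139, -0.002, 1.488]
contact_force: [0.1, 0.0, 0.2]
width: 59.9
gripper_force: 0.0
```

```bash
python3 - <<'E'
from bench import observe, vision
import cv2,numpy as np
from h import *
o=observe(); s=vision.snapshot("wrist")
np.savez("pics/w7.npz",pos=o["position"],rpy=o["tool_rot"],K=s["camera_matrix"],T=s["T_tool_cam"])
for y in(-219,-281,-346,-432):
    R=Ro.from_euler("xyz",o["tool_rot"]).as_matrix();T=s["T_tool_cam"]
    p=T[:3,:3].T@(R.T@(np.array([500,y,75])-o["position"])-T[:3,3]);p=s["camera_matrix"]@p;print(y,p[:2]/p[2])
c=cv2.resize(s["pixels"][:200,240:400],None,fx=3,fy=3,interpolation=cv2.INTER_CUBIC)
cv2.imwrite("pics/w7.png",c[:,:,::-1])
E
```

```text
-219 [313.37009419  24.52344624]
-281 [317.35572426  76.36844222]
-346 [321.19113824 126.25943023]
-432 [325.79640264 186.16461717]
```

View pics/w7.png

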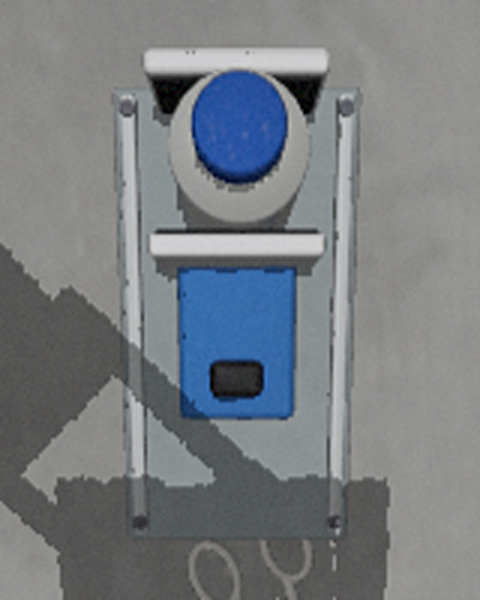

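```bash
python3 - <<'E'
from h import *
W=lambda u,v,z:wpx("w7",240-.33+u/3,v/3-.33,z)
print("fixed",W(237,73,75),W(237,77,75),"mov",W(237,228,75),W(237,232,75),"near edge bottle",W(240,222,88),"cap",W(240,126,128))
print("grip",W(237,360,102),W(237,398,102),"base",W(237,90,8),W(237,536,8))
E
```

```text
fixed [ 506.8 -219.    75. ] [ 506.7 -220.5   75. ] mov [ 501.8 -280.3   75. ] [ 501.7 -281.9   75. ] near edge bottle [ 503.2 -279.7   88. ] cap [ 505.4 -251.6  128. ]
grip [ 497.2 -336.8  102. ] [ 495.9 -352.9  102. ] base [ 507.6 -207.9    8. ] [ 489.3 -432.6    8. ]
```

```bash
python3 -c "
from bench import job
print(job.job_done())"
```

```text
the job is handed in; nothing more can be done
None
```

The job is handed in, with no verdict returned: the amber bottle stands on the blue mat, the white bottle is snug in the clamp (jaw travel measured at about 60 mm), the yellow-capped bottle was left alone, and the arm was clear at about 35 s of the 69 s limit.

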